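# Set the cutting dies on their leather blanks

### The arm

A 6-joint arm with a two-finger parallel gripper is mounted at the origin on the work surface. World frame = base frame: x ahead of the robot, y to its left, z up, the work surface at z = 0. Lengths are in m, angles in rad, forces in N, time in s.
With the tool pointing down it reaches from about 0.3 to 0.875 m from the base axis. Payload 6.4 kg.
Tool frame: the origin (TCP) lies at the very end of the fingers, on their centre line; the grasp point (between the pads) lies 19 mm behind it; z points along the fingers, y is the line along which they close (so a half turn about z gives the same grasp; the last joint's range is limited). The gripper opens to 85 mm and grips with 20 to 120 N. Pads are 22 mm wide; open, the fingers measure 114 mm over their backs; the gripper's body (76 mm by 85 mm) begins 54 mm behind the grasp point. The pads swing forward as they close: fully open they stand 13 mm farther back than shut.
Start: joints at [1.011, 0.181, 1.607, -0, 1.354, -0.206], TCP at [0.199, 0.539, 0.231] pointing down, gripper open.
Joint ranges: [-2.99, 2.99], [-0.89, 2.07], [0.3, 2.58], [-1.14, 4.28], [0, 2.63], [-3.12, 3.12]. Speed limits (rad/s): [2.57, 2.57, 3.01, 3.14, 3.14, 3.14].

### API

Orientations are given as a unit quaternion [w, x, y, z].
In Python, from bench import ctrl gives the robot as it stands.
- The arm moves only by the tool jog_arm, never from a script. Its argument "series" is a list that holds one entry, the list of rows, each a list of 7 numbers: the shift along the tool's x, y, z in mm, then the turn, a rotation vector about the tool's x, y, z in rad, then the finger opening in mm, from 0 to 85.4. In form: [[[tx, ty, tz, rx, ry, rz, gripper], ...]]. A call has exactly 10 rows; each row shifts and turns the commanded pose from where the row before left it, along the tool's axes as they then stand; what a row does not reach is not made up. A row lasts 1/10 s, in which the tool goes at most 50 mm and 8.59 degrees, less where a joint would pass 70% of its speed; a pose out of reach is approached as far as the arm can. A call with a gripper value outside its range is refused whole. The fingers move at their own pace and stop on an object; the grip force is fixed at half the most. Time passes only in rows, so rows that do not move let the fingers close, or fill a call up. It gives the time, the measured TCP pose, the force, the opening and the grip force at its end, in the units of the state.
- ctrl.get_obs(): the state, without advancing time (a new reading comes with each control period).
- ctrl.camera(name): name is "scene" or "side" or "wrist"; returns a dict with "frame" (400x640x3 uint8, blue, green, red), "z_map" (400x640 float32, m along the optical axis (not along the pixel's ray), 0 where there is no reading), "fx", "fy", "cx", "cy" (pixels), "xyz" and "rotation" of the camera in the world. Camera axes: x right, y down, z forward; pixel columns grow to the right and rows downward; lengths in m; the calibration is good to about 2 mm. A picture is of the moment at which its call begins.
- ctrl.hand_in(): hands the job in; it is judged then, once.
The state is a dict: "time_s": time; "q": joint angles; "dq": joint speeds; "joint_efforts": joint torques, N m; "eef_pos": TCP position; "eef_rot": TCP orientation; "wrist_force": force on the tool from outside, world axes, zero at the start; "torque": the same for the moment, N m; "opening": opening from 0.0 (shut) to 1.0 (fully open); "grasp_force": force on a finger pad.
Only numpy, scipy, OpenCV 4.12 (cv2) and the standard library are available. Lean on these libraries where they do the work, as an engineer would, in place of code of your own. Each camera call takes 0.05 s, during which the arm holds its last target. There are 200 camera calls.

### The job

Four steel cutting dies and four roughed-out pieces of tan sole leather lie about the green cutting mat. Lay them up for the press: set every die, cutting edge down, on the piece of leather that has its outline, in the middle and turned the same way, so that an even margin of leather shows all round, and let go. Put the dies down, do not drop them, and leave the white tub and the mallet where they are.

Things in the scene. Friction and masses are not known exactly. Their poses are not given: they have to be found in the camera images.
- die_round: Round die: plain steel ring, outer diameter 60 mm. Band 32 mm high, wall 4 mm, cutting edge down, hollow like a cookie cutter but for one bar through the middle along its y across it (8 mm wide, just below the top edge). Origin: centre of the outline at the cutting edge (underside, on the mat at the start); z up, x and y level. About 170 g, loose.
- die_oval: Oval key-fob die: plain steel ellipse, outside 82 mm long (x), 54 mm wide (y). Band 32 mm high, wall 4 mm, cutting edge down, hollow like a cookie cutter but for one bar at the middle across it (8 mm wide, just below the top edge). Origin: centre of the outline at the cutting edge (underside, on the mat at the start); z up, x lengthwise, y across. About 190 g, loose.
- die_card: Card-pocket die: plain steel rectangle, corners nearly square, outside 90 mm long (x), 60 mm wide (y). Band 32 mm high, wall 4 mm, cutting edge down, hollow like a cookie cutter but for two bars across it (8 mm wide, just below the top edge). Origin: centre of the outline at the cutting edge (underside, on the mat at the start); z up, x lengthwise, y across. About 280 g, loose.
- die_strap: Strap die: plain steel, narrow, straight sides and half-round ends, outside 104 mm long (x), 36 mm wide (y). Band 32 mm high, wall 4 mm, cutting edge down, hollow like a cookie cutter but for two bars across it (8 mm wide, just below the top edge). Origin: centre of the outline at the cutting edge (underside, on the mat at the start); z up, x lengthwise, y across. About 240 g, loose.
- blank_round: Round, diameter 84 mm: a roughed-out piece of stiff tan sole leather, 4 mm thick, fixed flat on the green mat; the outline of the round die, 12 mm larger all round. Origin: centre of its underside, on the mat (whose top is 3 mm above the bench); leather's top 4 mm above it; z up.
- blank_oval: Oval (ellipse), 106 mm long (x), 78 mm wide (y): a roughed-out piece of stiff tan sole leather, 4 mm thick, fixed flat on the green mat; the outline of the oval die, 12 mm larger all round. Origin: centre of its underside, on the mat (whose top is 3 mm above the bench); leather's top 4 mm above it; z up, x lengthwise, y across.
- blank_card: Rectangular, 114 mm long (x), 84 mm wide (y): a roughed-out piece of stiff tan sole leather, 4 mm thick, fixed flat on the green mat; the outline of the rectangular card-pocket die, 12 mm larger all round. Origin: centre of its underside, on the mat (whose top is 3 mm above the bench); leather's top 4 mm above it; z up, x lengthwise, y across.
- blank_strap: Narrow with straight sides and half-round ends, 128 mm long (x), 60 mm wide (y): a roughed-out piece of stiff tan sole leather, 4 mm thick, fixed flat on the green mat; the outline of the strap die, 12 mm larger all round. Origin: centre of its underside, on the mat (whose top is 3 mm above the bench); leather's top 4 mm above it; z up, x lengthwise, y across.
- glue_tub: Bystander: white plastic screw-lid tub, 96 mm in diameter, 82 mm high, standing upright on the far part of the mat. Origin: centre of its underside. Not to be moved.
- mallet: Bystander: rawhide mallet lying on the far right part of the mat, handle pointing away from the robot; head 52 mm in diameter and 84 mm long (along its y), wooden handle 24 mm thick reaching 212 mm from the head towards its -x. Origin: under the middle of the head, on the mat. Not to be moved.
Mind the look-alikes: they are no part of the job. What is shaped like the die_strap but turquoise is not meant. What is shaped like the die_round but purple is not meant.

How it is judged:
By the outcome, as a careful person would: the job done as asked, in the order asked, and still so for the second after the job is handed in, with the robot touching nothing.
It also fails if it takes over 99 s, if anything falls off the work surface, if the arm or the gripper's body presses on something with over 40 N, if the wrist force passes 120 N, or if a joint passes its speed limit or range.

## Working session

There is one attempt and no reset: what is moved stays moved. The work goes in short steps, Python scripts to look and compute and a tool call to move; the robot and the scene stay as the last step left them, time stands still between calls to the robot, and variables do not carry over. Pictures are saved under pics/ and viewed, at most 14 in all, crops included, and the job is handed in when it is done.

Besides the shell and the picture viewer there is one more tool, called after "Emit:" in YAML: its name, and indented under it one key for each argument. jog_arm: Moves the arm, as the interface text tells. Its arguments: {"type":"object","properties":{"series":{"type":"array"}},"required":["series"]}

```bash
ls; mkdir -p pics; python3 - <<'E'
from bench import ctrl
import cv2,numpy as np,pickle
o=ctrl.get_obs()
print({k:(np.round(v,3).tolist() if not isinstance(v,str) else v) for k,v in o.items()})
for n in ["scene","side"]:
    c=ctrl.camera(n); pickle.dump(c,open(f'pics/{n}0.pkl','wb'))
    cv2.imwrite(f'pics/{n}0.png',c['frame']); print(n,c['fx'],c['fy'],c['cx'],c['cy'],np.round(c['xyz'],3),np.round(c['rotation'],3).tolist())
E
```

```text
pics
{'time_s': 0.0, 'q': [1.011, 0.182, 1.608, -0.0, 1.354, -0.206], 'dq': [-0.002, 0.001, 0.002, -0.002, 0.001, -0.001], 'joint_efforts': [-0.0, -44.488, -35.133, -0.0, 0.009, 0.0], 'eef_pos': [0.199, 0.539, 0.23], 'eef_rot': [-0.0, 0.176, 0.984, -0.001], 'wrist_force': [0.846, 0.241, -0.575], 'torque': [-0.01, 0.053, 0.054], 'grasp_force': 0.0, 'opening': 1.0}
scene 511.82948761447864 511.82948761447864 313.7782132375027 204.1077001370325 [ 1.12  -0.358  1.271] [-0.242, 0.855, 0.44, -0.131]
side 399.92011683934 399.92011683934 325.1513749375514 198.01641071203673 [0.401 1.2   0.752] [0.014, -0.049, 0.879, -0.474]
```

View pics/scene0.png

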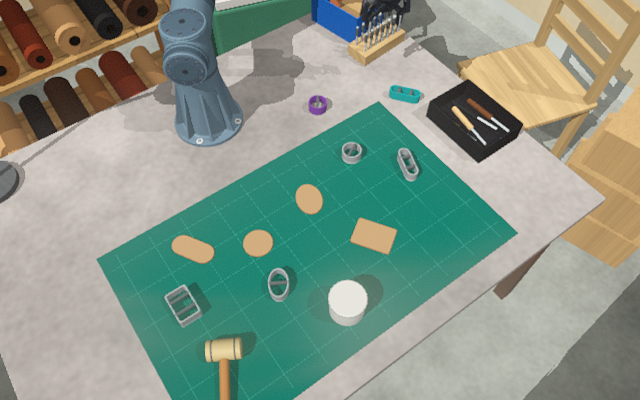

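View pics/side0.png

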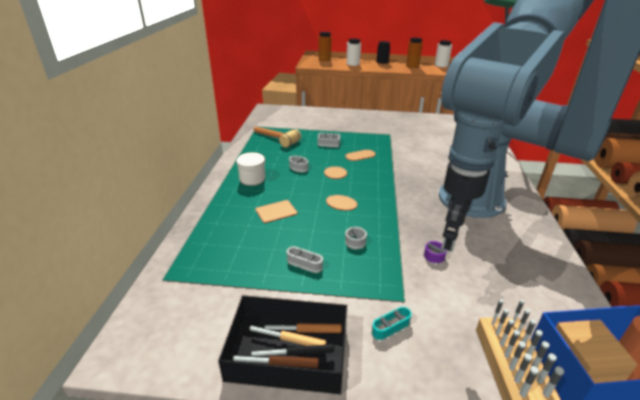

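The real dies are the grey ones: round at scene (351,153) and strap at (407,164). The purple ring (317,104) and turquoise strap (404,94) are look-alikes lying off the mat. Oval die is at (278,284), card die at (183,305). Blanks: strap (193,249), round (258,243), oval (309,199), card (374,236). Next I confirm this in an enlarged crop and measure.

```bash
cat > h.py <<'E'
import numpy as np,cv2,pickle
from scipy.spatial.transform import Rotation as R
def rot(q): return R.from_quat([q[1],q[2],q[3],q[0]])
def cloud(c):
    z=c['z_map']; v,u=np.mgrid[:z.shape[0],:z.shape[1]]
    p=np.stack([(u-c['cx'])/c['fx']*z,(v-c['cy'])/c['fy']*z,z],-1)
    w=rot(c['rotation']).apply(p.reshape(-1,3)).reshape(p.shape)+c['xyz']
    w[z==0]=np.nan; return w
def pix(c,u,v,h):
    "pixel ray cut with plane z=h"
    d=rot(c['rotation']).apply([(u-c['cx'])/c['fx'],(v-c['cy'])/c['fy'],1]); s=(h-c['xyz'][2])/d[2]
    return c['xyz']+s*d
def proj(c,p):
    q=rot(c['rotation']).inv().apply(np.asarray(p)-c['xyz']); return q[...,0]/q[...,2]*c['fx']+c['cx'],q[...,1]/q[...,2]*c['fy']+c['cy']
def wrap(a): return (a+np.pi/2)%np.pi-np.pi/2
def tan_mask(c):
    h=cv2.cvtColor(c['frame'],cv2.COLOR_BGR2HSV); return cv2.inRange(h,(5,60,120),(25,200,255))
def rect(xy):
    r=cv2.minAreaRect((xy*1000).astype(np.float32)); b=cv2.boxPoints(r); e=[b[1]-b[0],b[2]-b[1]]
    e=max(e,key=np.linalg.norm); return np.round(r[0],1),np.round(sorted(r[1]),1),round(float(wrap(np.arctan2(e[1],e[0]))),3)
E
cat > m.py <<'E'
from h import *
for n in ['scene','side']:
    c=pickle.load(open(f'pics/{n}0.pkl','rb')); w=cloud(c); m=tan_mask(c)
    P=dict(strapB=(193,249),roundB=(258,243),ovalB=(309,199),cardB=(374,236)) if n=='scene' else dict(strapB=(360,155),roundB=(335,172),ovalB=(342,202),cardB=(276,211))
    k,l=cv2.connectedComponents(m)
    for a,(u,v) in P.items():
        s=(l==l[v,u]); z=np.median(w[s][:,2]); vv,uu=np.where(s)
        xy=np.array([pix(c,i,j,.007)[:2] for i,j in zip(uu,vv)]); print(n,a,'z',round(z*1000,1),*rect(xy))
    D=dict(round=(351,153),strap=(407,164),oval=(278,284),card=(183,305)) if n=='scene' else dict(round=(356,238),strap=(305,260),oval=(299,164),card=(329,140))
    for a,(u,v) in D.items():
        p=w[max(0,v-30):v+30,u-30:u+30].reshape(-1,3); g=p[:,2]; c0=pix(c,u,v,.03)[:2]
        p=p[(g>.024)&(g<.06)&(np.hypot(*(p[:,:2]-c0).T)<.08)]; print(n,a,'top',np.round(np.percentile(p[:,2],[50,90])*1000,1),len(p),*rect(p[:,:2]))
c=pickle.load(open('pics/scene0.pkl','rb'))
cv2.imwrite('pics/crop0.png',cv2.resize(c['frame'][75:325,150:450],None,fx=2.4,fy=2.4,interpolation=cv2.INTER_CUBIC))
E
python3 m.py
```

```text
scene strapB z nan [ 390.4 -268.9] [ 61.3 127.7] 0.53
scene roundB z nan [ 480.3 -112.6] [81.  82.5] -0.575
scene ovalB z nan [444.1  87.8] [ 78.2 105.8] -0.203
scene cardB z nan [649.5 163.4] [ 85.5 114.1] 0.572
scene round top [31.8 35.7] 159 [389.7 283.9] [55.1 65.6] -0.647
scene strap top [31.9 36.8] 229 [524.6 394.2] [ 39.1 106.1] -0.34
scene oval top [32.5 35.9] 234 [ 624.1 -136.7] [52.1 81.3] -0.577
scene card top [32.7 36.3] 414 [ 529.1 -367.9] [60.  95.8] -0.006
side strapB z nan [ 388.4 -267.3] [ 64.4 125.2] 0.54
side roundB z nan [ 476.2 -108.4] [79.8 83.3] -1.434
side ovalB z nan [441.1  87.2] [83.9 96.9] 0.131
side cardB z nan [647.2 166.4] [ 88.3 114.7] 0.566
side round top [32.4 35.6] 194 [386.6 288.4] [58.2 59.8] -1.511
side strap top [32.1 35.2] 327 [520.9 396.8] [ 39.4 104.1] -0.342
side oval top [31.1 34.8] 122 [ 620.7 -133.7] [54.7 84.7] -0.754
side card top [30.7 35.2] 126 [ 524.9 -361.6] [75.4 90.1] -0.002
```

View pics/crop0.png

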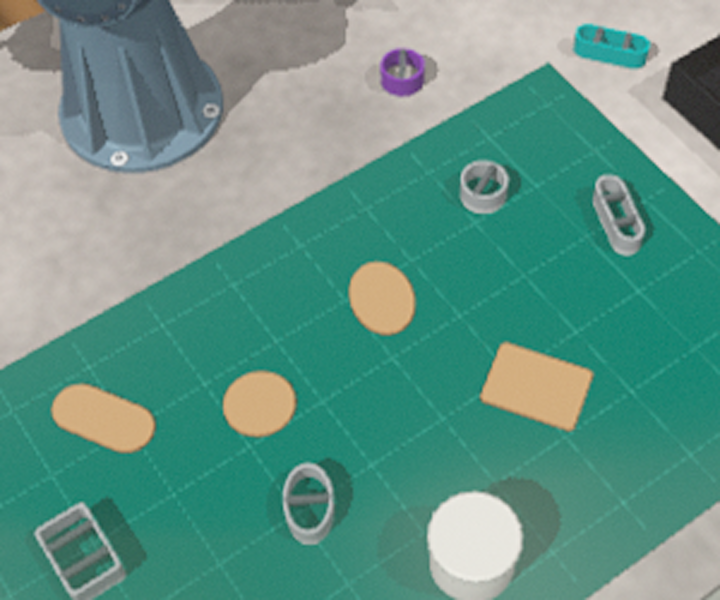

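Crop confirms it: grey round die at crop (485,187), grey strap at (619,214), grey oval (308,503), grey card (80,550); purple (403,72) and turquoise (612,45) are excluded by colour. I'll start with the strap die and refine each with the wrist camera.

```bash
cat > plan.py <<'E'
"plan.py x y z(mm) yaw_of_tool_y(rad) [n]: equal rows that lead there"
import sys
from h import *
from bench import ctrl
x,y,z,yaw=map(float,sys.argv[1:5]); o=ctrl.get_obs(); M=rot(o['eef_rot']).as_matrix(); p=np.array(o['eef_pos'])*1000
cur=np.arctan2(M[1,1],M[0,1]); dy=wrap(yaw-cur)
print('t',round(o['time_s'],2),'now',np.round(p,1),'yaw',round(cur,3),'q1,q6',np.round([o['q'][0],o['q'][5]],2),'open',round(o['opening'],3),'F',np.round(o['wrist_force'],1),'g',o['grasp_force'],'tilt',np.round(M[:2,2],4))
d=M.T@(np.array([x,y,z])-p); tz=-dy   # tool z down: turn about tool z = -world yaw
n=int(sys.argv[5]) if len(sys.argv)>5 else max(1,int(np.ceil(max(np.linalg.norm(d)*1.03/42,abs(tz)/.14))))
S=sum(R.from_rotvec([0,0,k*tz/n]).as_matrix()[:2,:2] for k in range(n)); t=np.linalg.solve(S,d[:2])
print(n,'rows of',np.round([*t,d[2]/n,0,0,tz/n],3).tolist(),'total',np.round(d,1),round(tz,3))
E
python3 plan.py 523 395 200 1.231
python3 - <<'E'
from h import *
c=pickle.load(open('pics/scene0.pkl','rb')); w=cloud(c)
for a,(u,v) in dict(tub=(348,300),mal=(222,350)).items():
    p=w[v-30:v+30,u-30:u+30].reshape(-1,3); p=p[(p[:,2]>.04)]; print(a,np.nanmin(p,0).round(3),np.nanmax(p,0).round(3))
E
```

```text
t 0.1 now [198.9 539.  230.5] yaw 1.217 q1,q6 [ 1.01 -0.21] open 0.998 F [-0.4 -0.7 -0.2] g 0.0 tilt [-0.0008 -0.0013]
9 rows of [-39.304, -2.772, 3.38, 0.0, 0.0, -0.002] total [-353.9  -22.7   30.4] -0.014
tub [ 0.729 -0.078  0.04 ] [0.826 0.02  0.092]
mal [ 0.654 -0.385  0.04 ] [ 0.751 -0.294  0.061]
```

Emit:
jog_arm:
  series:
    - [[-39.3,-2.8,3.4,0,0,-0.002,85],[-39.3,-2.8,3.4,0,0,-0.002,85],[-39.3,-2.8,3.4,0,0,-0.002,85],[-39.3,-2.8,3.4,0,0,-0.002,85],[-39.3,-2.8,3.4,0,0,-0.002,85],[-39.3,-2.8,3.4,0,0,-0.002,85],[-39.3,-2.8,3.4,0,0,-0.002,85],[-39.3,-2.8,3.4,0,0,-0.002,85],[-39.3,-2.8,3.4,0,0,-0.002,85],[0,0,0,0,0,0,85]]

```text
time_s: 1.1
eef_pos: [0.5273, 0.3927, 0.1993]
eef_rot: [0.0, 0.169, 0.986, -0.001]
wrist_force: [0.1, -0.6, -0.1]
opening: 0.992
grasp_force: 0.0
```

```bash
cat > wr.py <<'E'
"wr.py name: wrist picture, saved; rims and leather measured from it"
import sys
from h import *
from bench import ctrl
c=ctrl.camera('wrist'); n=sys.argv[1]; pickle.dump(c,open(f'pics/{n}.pkl','wb')); cv2.imwrite(f'pics/{n}.png',c['frame'])
w=cloud(c); g=w[...,2]; print('cam',np.round(c['xyz'],3),'z% ',np.round(np.nanpercentile(g,[5,50,95])*1000,1))
v,u=np.mgrid[:400,:640]
def comp(m,h,lab):
    k,l,s,_=cv2.connectedComponentsWithStats(m.astype(np.uint8))
    for i in range(1,k):
        if s[i,4]>400:
            e=l==i; cut=(s[i,0]==0)|(s[i,1]==0)|(s[i,0]+s[i,2]==640)|(s[i,1]+s[i,3]==400)
            xy=np.array([pix(c,a,b,h)[:2] for a,b in zip(u[e],v[e])])
            print(lab,'px',s[i,:4],'z',np.round(np.nanmedian(g[e])*1000,1),*rect(xy),'CUT' if cut else '')
far=np.nan_to_num(w[...,2],nan=0)
comp((far>.027)&(far<.045),.035,'rim')
comp(tan_mask(c)>0,.007,'leather')
E
python3 wr.py w1; python3 plan.py 523 395 200 1.231
```

```text
cam [0.451 0.421 0.342] z%  [ -0.4   3.2 271.7]
rim px [505   0  45 224] z 36.3 [540.6 586. ] [ 11.6 208.7] 0.0 CUT
rim px [585   0  27 174] z 31.2 [533.3 644. ] [ 17.9 147.5] -0.15 CUT
rim px [616   0  24  63] z 33.5 [492.1 679.7] [16.  56.4] 0.202 CUT
rim px [116  37  75  74] z 34.5 [391.5 287.8] [58.7 63.3] 1.23 
rim px [305 119  40 108] z 34.9 [524.6 396.6] [ 36.  103.8] -0.35 
rim px [568 184  72  32] z 36.3 [637.7 643.5] [12.1 66.5] -1.567 CUT
leather px [581   0  29 100] z 32.2 [505.6 668.4] [21.4 83.9] -0.163 CUT
leather px [  0 145  62  95] z 7.0 [450.2  95.3] [ 62.8 102.3] -0.641 CUT
leather px [123 281  54  54] z 6.8 [617.3 143. ] [33.  82.5] -0.996 
t 1.15 now [525.  394.  199.4] yaw 1.231 q1,q6 [ 0.46 -0.77] open 0.993 F [-0.9  0.3  0.3] g 0.0 tilt [-0.0016 -0.0009]
1 rows of [2.209, 0.306, -0.638, 0.0, 0.0, 0.0] total [ 2.2  0.3 -0.6] 0.0
```

View pics/w1.png

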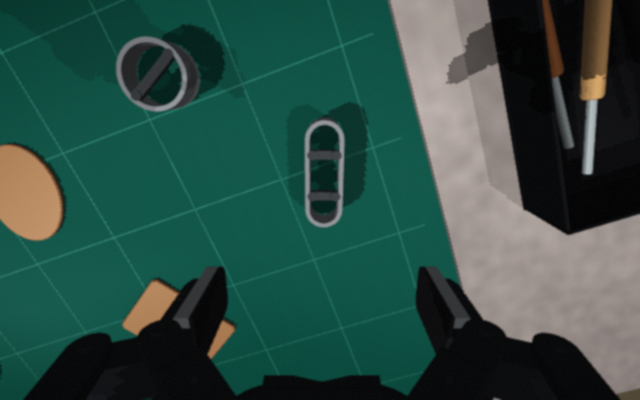

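The wrist view shows the strap die at (324,173) upright in the frame, the round die at (155,73), the oval blank at left, and the toolbox well clear to the right. Strap centre is about (524,396), yaw -0.345, rim top 35 mm, which agrees with the scene view.

```bash
python3 plan.py 524 396.3 7 1.224 6
```

```text
t 1.15 now [525.  394.  199.4] yaw 1.231 q1,q6 [ 0.46 -0.77] open 0.993 F [-0.9  0.3  0.3] g 0.0 tilt [-0.0016 -0.0009]
6 rows of [0.247, 0.355, 32.06, 0.0, 0.0, 0.001] total [  1.5   2.1 192.4] 0.007
```

Emit:
jog_arm:
  series:
    - [[0,1,36,0,0,0.001,85],[0,0,36,0,0,0.001,85],[0,0,36,0,0,0.001,85],[0,0,36,0,0,0.001,85],[0,0,24,0,0,0.001,85],[0,0,12,0,0,0.001,85],[0,0,10,0,0,0,85],[0,0,0,0,0,0,85],[0,0,0,0,0,0,85],[0,0,0,0,0,0,85]]

```text
time_s: 2.15
eef_pos: [0.5248, 0.3974, 0.0124]
eef_rot: [0.001, 0.17, 0.985, 0.001]
wrist_force: [-0.1, -0.3, 0.4]
opening: 0.993
grasp_force: 0.0
```

```bash
python3 plan.py 524 396.3 7 1.224 1
```

```text
t 2.15 now [524.8 397.4  12.4] yaw 1.229 q1,q6 [ 0.47 -0.76] open 0.993 F [-0.1 -0.3  0.4] g 0.0 tilt [0.0025 0.0013]
1 rows of [0.439, -1.322, 5.429, 0.0, 0.0, 0.005] total [ 0.4 -1.3  5.4] 0.005
```

Emit:
jog_arm:
  series:
    - [[0.4,-1,4.5,0,0,0.004,85],[0,0,0,0,0,0,85],[0,0,0,0,0,0,20],[0,0,0,0,0,0,20],[0,0,0,0,0,0,20],[0,0,0,0,0,0,20],[0,0,0,0,0,0,20],[0,0,0,0,0,0,20],[0,0,0,0,0,0,20],[0,0,0,0,0,0,20]]

```text
time_s: 3.15
eef_pos: [0.5233, 0.3961, 0.0065]
eef_rot: [0.0, 0.172, 0.985, 0.0]
wrist_force: [0.3, 0.8, 3.7]
opening: 0.409
grasp_force: 61.2
```

```bash
python3 plan.py 390 -268 107 2.105
```

```text
t 3.15 now [523.3 396.1   6.5] yaw 1.225 q1,q6 [ 0.47 -0.76] open 0.409 F [0.3 0.8 3.7] g 61.199766397476196 tilt [0.0006 0.0003]
17 rows of [10.833, -39.7, -5.929, 0.0, 0.0, -0.052] total [ -99.7 -669.9 -100.8] -0.88
```

The strap die is gripped: opening is about 35 mm and pad force 61 N. I'll lift and carry it toward the strap blank, stopping short for a wrist look.

```bash
python3 plan.py 463 -225 230 2.105 16
```

```text
t 3.15 now [523.3 396.1   6.5] yaw 1.225 q1,q6 [ 0.47 -0.76] open 0.409 F [0.3 0.8 3.7] g 61.199766397476196 tilt [0.0006 0.0003]
16 rows of [6.55, -39.742, -13.984, 0.0, 0.0, -0.055] total [-153.9 -604.7 -223.7] -0.88
```

Emit:
jog_arm:
  series:
    - [[0,0,-15,0,0,0,20],[0,0,-30,0,0,0,20],[0,0,-40,0,0,0,20],[0,0,-35,0,0,0,20],[6.5,-39.7,-17,0,0,-0.055,20],[6.5,-39.7,-17,0,0,-0.055,20],[6.5,-39.7,-17,0,0,-0.055,20],[6.5,-39.7,-17,0,0,-0.055,20],[6.5,-39.7,-17,0,0,-0.055,20],[6.5,-39.7,-17,0,0,-0.055,20]]

```text
time_s: 4.15
eef_pos: [0.4344, 0.1707, 0.229]
eef_rot: [-0.0, 0.006, 1.0, -0.0]
wrist_force: [1.2, 0.1, -2.0]
opening: 0.415
grasp_force: 61.0
```

Emit:
jog_arm:
  series:
    - [[6.5,-39.7,0,0,0,-0.055,20],[6.5,-39.7,0,0,0,-0.055,20],[6.5,-39.7,0,0,0,-0.055,20],[6.5,-39.7,0,0,0,-0.055,20],[6.5,-39.7,0,0,0,-0.055,20],[6.5,-39.7,0,0,0,-0.055,20],[6.5,-39.7,0,0,0,-0.055,20],[6.5,-39.7,0,0,0,-0.055,20],[6.5,-39.7,0,0,0,-0.055,20],[6.5,-39.7,0,0,0,-0.055,20]]

```text
time_s: 5.15
eef_pos: [0.463, -0.2258, 0.2285]
eef_rot: [-0.0, -0.265, 0.964, 0.0]
wrist_force: [0.3, -0.0, -2.0]
opening: 0.412
grasp_force: 61.0
```

```bash
python3 wr.py w2; python3 plan.py 390 -268.5 11 2.105 10
```

```text
cam [ 0.393 -0.268  0.371] z%  [-1.00e-01  3.40e+00  2.99e+02]
rim px [127 105  89 102] z 34.3 [ 528.8 -365.8] [61.8 92.2] -0.004 
rim px [ 98 249  81  64] z 37.7 [ 674.1 -336.5] [50.7 94.4] 1.438 
rim px [ 18 292 106  62] z 32.2 [ 786.3 -395.7] [ 23.7 159.2] -0.531 
rim px [294 296  55  31] z 33.9 [ 610.1 -138.9] [42.6 65. ] -1.036 
leather px [293  18  59 130] z 7.2 [ 390.9 -268.4] [ 59.4 125.5] 0.525 
leather px [367 194  65  65] z 7.1 [ 478.9 -109. ] [74.5 83.1] 0.634 
leather px [ 96 248  38  35] z 50.9 [ 698.7 -378.2] [17.5 67. ] -0.411 
leather px [504 263  66  47] z 7.2 [466.7  86.2] [58.9 78.7] 1.511 
leather px [ 14 271 145  85] z 36.5 [ 805.1 -388. ] [ 61.2 222. ] -0.516 
t 5.2 now [ 464.6 -231.6  228.7] yaw 2.107 q1,q6 [-0.69 -2.8 ] open 0.411 F [-1.2 -5.8 -0.8] g 61.25091791152954 tilt [ 0.0014 -0.0044]
10 rows of [8.278, 0.734, 21.778, 0.0, 0.0, 0.0] total [ 82.8   7.4 217.8] 0.002
```

View pics/w2.png

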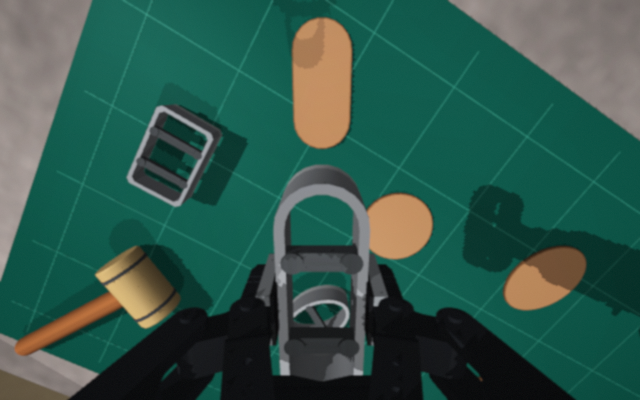

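The wrist view shows the held strap die lined up lengthwise at (322,250), the strap blank ahead at (322,83), and the card die at (173,155). The strap blank is at (390.5,-268.5), yaw 0.53, and all views agree.

Emit:
jog_arm:
  series:
    - [[20,0,20,0,0,0,20],[30,0,32,0,0,0,20],[20,0,36,0,0,0,20],[10,0,36,0,0,0,20],[4,0,36,0,0,0,20],[0,0,25,0,0,0,20],[0,0,15,0,0,0,20],[0,0,8,0,0,0,20],[0,0,0,0,0,0,20],[0,0,0,0,0,0,20]]

```text
time_s: 6.2
eef_pos: [0.3917, -0.2674, 0.021]
eef_rot: [0.0, -0.264, 0.965, -0.0]
wrist_force: [0.0, -0.6, -1.8]
opening: 0.41
grasp_force: 61.3
```

```bash
python3 plan.py 390.5 -268.5 11 2.101 1; cat > held.py <<'E'
"held.py pkl u v: rim point at pixel in the tool frame (camera mount from w1, still)"
import sys
from h import *
E
python3 - <<'E'
import sys; sys.path.insert(0,'.')
from h import *
from bench import ctrl
# camera mount in tool frame, now still
c=ctrl.camera('wrist'); o=ctrl.get_obs(); T=rot(o['eef_rot'])
rel=T.inv().apply(c['xyz']-np.array(o['eef_pos'])); rr=T.inv()*rot(c['rotation'])
pickle.dump((rel,rr.as_matrix()),open('mount.pkl','wb')); print('mount',rel.round(4))
pickle.dump(c,open('pics/w3.pkl','wb')); cv2.imwrite('pics/w3.png',c['frame'])
w=cloud(c); t=T.inv().apply((w-np.array(o['eef_pos'])).reshape(-1,3))*1000
k=(abs(t[:,1])<25)&(t[:,2]<-24)&(t[:,2]>-33)&(abs(t[:,0])<80); t=t[k]; print(len(t),np.percentile(t,[1,5,50,95,99],axis=0).round(1))
E
```

```text
t 6.2 now [ 391.7 -267.4   21. ] yaw 2.105 q1,q6 [-0.85 -2.96] open 0.41 F [ 0.  -0.6 -1.8] g 61.25549912452698 tilt [ 0.0007 -0.0008]
1 rows of [1.589, -0.279, 10.043, 0.0, 0.0, 0.004] total [ 1.6 -0.3 10. ] 0.004
mount [ 0.0817 -0.0003 -0.1426]
8399 [[-35.4 -21.6 -32.1]
 [-26.6 -17.5 -29.6]
 [ 14.4   0.1 -28.2]
 [ 47.1  17.4 -25.3]
 [ 49.4  21.3 -24.3]]
```

Emit:
jog_arm:
  series:
    - [[2,-0.3,3,0,0,0.004,20],[0,0,3,0,0,0,20],[0,0,2,0,0,0,20],[0,0,1,0,0,0,20],[0,0,0.6,0,0,0,20],[0,0,0.6,0,0,0,20],[0,0,0,0,0,0,20],[0,0,0,0,0,0,20],[0,0,0,0,0,0,20],[0,0,0,0,0,0,20]]

```text
time_s: 7.25
eef_pos: [0.3897, -0.2684, 0.0104]
eef_rot: [-0.0, -0.262, 0.965, 0.0]
wrist_force: [-3.3, 2.4, 5.2]
opening: 0.409
grasp_force: 62.2
```

Emit:
jog_arm:
  series:
    - [[0,0,0,0,0,0,50],[0,0,0,0,0,0,60],[0,0,0,0,0,0,70],[0,0,0,0,0,0,85],[0,0,-15,0,0,0,85],[0,0,-35,0,0,0,85],[0,0,-45,0,0,0,85],[0,0,-45,0,0,0,85],[0,0,-35,0,0,0,85],[0,0,-10,0,0,0,85]]

```text
time_s: 8.25
eef_pos: [0.3914, -0.2703, 0.1996]
eef_rot: [0.002, -0.262, 0.965, -0.004]
wrist_force: [1.4, -0.8, -0.3]
opening: 0.997
grasp_force: 0.0
```

```bash
python3 wr.py w4; python3 plan.py 528 -366 200 1.567
```

```text
cam [ 0.321 -0.311  0.342] z%  [ -0.5   3.  272. ]
rim px [306 124  40 109] z 38.8 [ 391.8 -267.1] [ 36.4 106. ] 0.531 
rim px [131 195  88  95] z 34.1 [ 527.4 -366.4] [60.7 94.7] -0.007 
leather px [295 109  58 115] z 7.1 [ 392.7 -286.7] [ 50.3 118.9] 0.107 
leather px [365 271  57  61] z 7.0 [ 487.1 -119.3] [63.9 83.2] 0.697 
leather px [524 321  68  32] z 7.2 [418.   82.2] [40.  82.1] -1.27 
t 8.3 now [ 391.3 -270.1  199.1] yaw 2.101 q1,q6 [-0.85 -2.96] open 0.993 F [ 1.9 -0.6  1.2] g 0.0 tilt [ 0.0047 -0.0054]
5 rows of [-20.242, -27.047, 0.048, 0.0, 0.0, 0.107] total [ -69.4 -151.9    0.2] 0.534
```

View pics/w4.png

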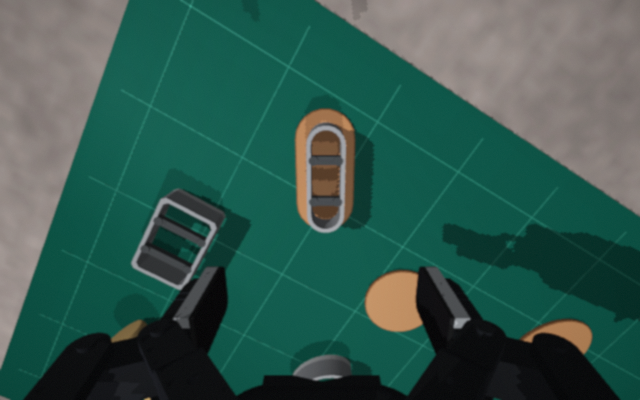

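The strap die sits centred on its blank: rim at (326,178), even tan margin, offset about 1 mm. The card die is at (178,238). On to it.

Emit:
jog_arm:
  series:
    - [[-20.2,-27,0,0,0,0.107,85],[-20.2,-27,0,0,0,0.107,85],[-20.2,-27,0,0,0,0.107,85],[-20.2,-27,0,0,0,0.107,85],[-20.2,-27,10,0,0,0.107,85],[0,0,30,0,0,0,85],[0,0,40,0,0,0,85],[0,0,30,0,0,0,85],[0,0,10,0,0,0,85],[0,0,0,0,0,0,85]]

```text
time_s: 9.3
eef_pos: [0.5245, -0.3627, 0.0718]
eef_rot: [-0.002, 0.002, 1.0, 0.002]
wrist_force: [0.2, -0.5, 1.4]
opening: 0.997
grasp_force: 0.0
```

```bash
python3 plan.py 528 -366.3 7 1.566 1;
```

```text
t 9.3 now [ 524.5 -362.7   71.8] yaw 1.566 q1,q6 [-0.79 -2.36] open 0.997 F [ 0.2 -0.5  1.4] g 0.0 tilt [-0.0041  0.0042]
1 rows of [-3.813, -3.89, 64.737, 0.0, 0.0, -0.0] total [-3.8 -3.9 64.7] -0.0
```

Emit:
jog_arm:
  series:
    - [[-3.5,-3.6,10,0,0,0,85],[0,0,22,0,0,0,85],[0,0,15,0,0,0,85],[0,0,10,0,0,0,85],[0,0,3,0,0,0,85],[0,0,0,0,0,0,85],[0,0,0,0,0,0,85],[0,0,0,0,0,0,85],[0,0,0,0,0,0,85],[0,0,0,0,0,0,85]]

```text
time_s: 10.3
eef_pos: [0.5298, -0.368, 0.0155]
eef_rot: [0.0, 0.002, 1.0, -0.0]
wrist_force: [-0.9, 0.3, -0.4]
opening: 0.993
grasp_force: 0.0
```

```bash
python3 plan.py 528 -366.3 7 1.566 1;
```

```text
t 10.3 now [ 529.8 -368.    15.5] yaw 1.566 q1,q6 [-0.79 -2.36] open 0.993 F [-0.9  0.3 -0.4] g 0.0 tilt [ 0.0005 -0.0005]
1 rows of [1.793, 1.706, 8.464, 0.0, 0.0, 0.0] total [1.8 1.7 8.5] 0.0
```

Emit:
jog_arm:
  series:
    - [[1.8,1.7,4,0,0,0,85],[0,0,4.5,0,0,0,85],[0,0,0,0,0,0,85],[0,0,0,0,0,0,40],[0,0,0,0,0,0,40],[0,0,0,0,0,0,40],[0,0,0,0,0,0,40],[0,0,0,0,0,0,40],[0,0,0,0,0,0,40],[0,0,0,0,0,0,40]]

```text
time_s: 11.3
eef_pos: [0.5281, -0.3664, 0.0068]
eef_rot: [0.0, 0.002, 1.0, -0.0]
wrist_force: [0.4, -0.5, 3.1]
opening: 0.687
grasp_force: 66.3
```

```bash
cat > grip.py <<'E'
"rim seen in the hand, tool frame, mm"
from h import *
from bench import ctrl
c=ctrl.camera('wrist'); o=ctrl.get_obs(); rel,rr=pickle.load(open('mount.pkl','rb'))
d=dict(c); w=cloud(c); T=rot(c['rotation'])*R.from_matrix(rr).inv(); p=c['xyz']-T.apply(rel)
t=T.inv().apply((w-p).reshape(-1,3))*1000
k=(abs(t[:,1])<29)&(t[:,2]<-24)&(t[:,2]>-33)&(abs(t[:,0])<80); t=t[k]
print('rim z',np.median(t[:,2]).round(1),'front x by y:',[(a,np.percentile(t[abs(t[:,1]-a)<3,0],98).round(1)) for a in (-20,-10,0,10,20)])
E
python3 grip.py
python3 plan.py 597 130 230 2.14;python3 plan.py 597 130 230 2.14 16
```

```text
rim z -27.5 front x by y: [(-20, np.float64(42.8)), (-10, np.float64(42.7)), (0, np.float64(42.8)), (10, np.float64(42.8)), (20, np.float64(42.8))]
t 11.35 now [ 528.1 -366.4    6.9] yaw 1.566 q1,q6 [-0.79 -2.36] open 0.692 F [ 1.1 -0.3  3.4] g 66.37135863304138 tilt [ 0.0006 -0.0006]
14 rows of [-14.129, 33.421, -15.957, 0.0, 0.0, -0.041] total [ -66.7  496.6 -223.4] -0.574
t 11.35 now [ 528.1 -366.4    6.9] yaw 1.566 q1,q6 [-0.79 -2.36] open 0.692 F [ 1.1 -0.3  3.4] g 66.37135863304138 tilt [ 0.0006 -0.0006]
16 rows of [-12.438, 29.212, -13.962, 0.0, 0.0, -0.036] total [ -66.7  496.6 -223.4] -0.574
```

```bash
python3 plan.py 721 210 230 2.14 16
```

```text
t 11.35 now [ 528.1 -366.4    6.9] yaw 1.566 q1,q6 [-0.79 -2.36] open 0.692 F [ 1.1 -0.3  3.4] g 66.37135863304138 tilt [ 0.0006 -0.0006]
16 rows of [-21.346, 32.053, -13.961, 0.0, 0.0, -0.036] total [-190.3  577.2 -223.4] -0.574
```

Emit:
jog_arm:
  series:
    - [[0,0,-15,0,0,0,40],[0,0,-30,0,0,0,40],[0,0,-40,0,0,0,40],[0,0,-40,0,0,0,40],[-21.3,32.1,-40,0,0,-0.036,40],[-21.3,32.1,-30,0,0,-0.036,40],[-21.3,32.1,-18,0,0,-0.036,40],[-21.3,32.1,-10,0,0,-0.036,40],[-21.3,32.1,0,0,0,-0.036,40],[-21.3,32.1,0,0,0,-0.036,40]]

```text
time_s: 12.35
eef_pos: [0.6364, -0.1652, 0.2261]
eef_rot: [-0.0, -0.106, 0.994, 0.0]
wrist_force: [0.5, -0.6, -3.7]
opening: 0.691
grasp_force: 65.8
```

Emit:
jog_arm:
  series:
    - [[-21.3,32.1,0,0,0,-0.036,40],[-21.3,32.1,0,0,0,-0.036,40],[-21.3,32.1,0,0,0,-0.036,40],[-21.3,32.1,0,0,0,-0.036,40],[-21.3,32.1,0,0,0,-0.036,40],[-21.3,32.1,0,0,0,-0.036,40],[-21.3,32.1,0,0,0,-0.036,40],[-21.3,32.1,0,0,0,-0.036,40],[-21.3,32.1,0,0,0,-0.036,40],[-21.3,32.1,0,0,0,-0.036,40]]

```text
time_s: 13.35
eef_pos: [0.7163, 0.2091, 0.225]
eef_rot: [-0.001, -0.282, 0.959, 0.0]
wrist_force: [0.8, -0.9, -3.2]
opening: 0.69
grasp_force: 65.7
```

```bash
python3 wr.py w5; python3 grip.py; python3 plan.py 649 164 11 2.142 10
```

```text
cam [0.648 0.164 0.368] z%  [-410.5    3.4  296.1]
rim px [72 43 59 99] z 36.4 [760.7  -3.8] [40.2 88.6] 0.637 
leather px [277  31  85 116] z 7.2 [651.1 164.4] [ 83.4 111.9] 0.573 
rim z -27.5 front x by y: [(-20, np.float64(42.8)), (-10, np.float64(42.8)), (0, np.float64(42.8)), (10, np.float64(42.7)), (20, np.float64(42.7))]
t 13.45 now [715.4 213.6 224.8] yaw 2.149 q1,q6 [ 0.13 -2.02] open 0.69 F [-0.1  0.3 -3. ] g 65.80700755119324 tilt [-0.0024  0.002 ]
10 rows of [8.252, -0.621, 21.386, 0.0, 0.0, 0.001] total [ 82.5  -6.  213.9] 0.007
```

Emit:
jog_arm:
  series:
    - [[20,-1,20,0,0,0,40],[30,-1,32,0,0,0,40],[20,-1,36,0,0,0,40],[9,0,36,0,0,0,40],[4,0,36,0,0,0,40],[0,0,25,0,0,0,40],[0,0,13,0,0,0,40],[0,0,5,0,0,0,40],[0,0,0,0,0,0,40],[0,0,0,0,0,0,40]]

```text
time_s: 14.45
eef_pos: [0.6504, 0.1604, 0.0243]
eef_rot: [0.001, -0.282, 0.959, -0.0]
wrist_force: [-0.2, -0.8, -1.5]
opening: 0.69
grasp_force: 65.8
```

```bash
python3 plan.py 649.2 163.7 10.8 2.143 1
```

```text
t 14.45 now [650.4 160.4  24.3] yaw 2.142 q1,q6 [ 0.06 -2.08] open 0.69 F [-0.2 -0.8 -1.5] g 65.76110601425171 tilt [0.0027 0.0002]
1 rows of [-0.761, 3.487, 13.507, 0.0, 0.0, -0.001] total [-0.8  3.5 13.5] -0.001
```

Emit:
jog_arm:
  series:
    - [[-0.7,3,2,0,0,0,40],[0,0,3,0,0,0,40],[0,0,3,0,0,0,40],[0,0,2,0,0,0,40],[0,0,0,0,0,0,40],[0,0,0,0,0,0,40],[0,0,0,0,0,0,40],[0,0,0,0,0,0,40],[0,0,0,0,0,0,40],[0,0,0,0,0,0,40]]

```text
time_s: 15.45
eef_pos: [0.6481, 0.1631, 0.0126]
eef_rot: [0.0, -0.282, 0.959, -0.0]
wrist_force: [0.3, -0.5, -2.8]
opening: 0.693
grasp_force: 65.8
```

```bash
python3 plan.py 649.2 163.7 10.8 2.143 1
```

```text
t 15.45 now [648.1 163.1  12.6] yaw 2.142 q1,q6 [ 0.07 -2.07] open 0.693 F [ 0.3 -0.5 -2.8] g 65.76380252838135 tilt [0.0002 0.    ]
1 rows of [-1.23, -0.121, 1.822, 0.0, 0.0, -0.001] total [-1.2 -0.1  1.8] -0.001
```

Emit:
jog_arm:
  series:
    - [[-1.2,0,0,0,0,0,40],[0,0,0.8,0,0,0,40],[0,0,0.6,0,0,0,40],[0,0,0.6,0,0,0,40],[0,0,0.2,0,0,0,40],[0,0,0,0,0,0,40],[0,0,0,0,0,0,40],[0,0,0,0,0,0,40],[0,0,0,0,0,0,40],[0,0,0,0,0,0,40]]

```text
time_s: 16.45
eef_pos: [0.6491, 0.1638, 0.0109]
eef_rot: [0.0, -0.282, 0.959, -0.0]
wrist_force: [-4.5, -0.9, 4.5]
opening: 0.69
grasp_force: 66.6
```

Emit:
jog_arm:
  series:
    - [[0,0,0,0,0,0,70],[0,0,0,0,0,0,85],[0,0,0,0,0,0,85],[0,0,-5,0,0,0,85],[0,0,-20,0,0,0,85],[0,0,-40,0,0,0,85],[0,0,-45,0,0,0,85],[0,0,-45,0,0,0,85],[0,0,-30,0,0,0,85],[0,0,0,0,0,0,85]]

```text
time_s: 17.45
eef_pos: [0.6526, 0.1642, 0.2027]
eef_rot: [0.006, -0.282, 0.959, -0.001]
wrist_force: [0.4, 0.2, 0.7]
opening: 0.995
grasp_force: 0.0
```

```bash
sed -i "s/^comp((far.*/comp((far>.0367)\&(far<.045),.039,'placed'); comp((far>.024)\&(far<.0367),.035,'rim')/" wr.py; python3 wr.py w6; python3 plan.py 390 287 200 2.0; python3 - <<'E'
import cv2; f=cv2.imread('pics/w6.png'); cv2.imwrite('pics/w6c.png',cv2.resize(f[60:310,170:470],None,fx=2.4,fy=2.4))
E
```

```text
cam [0.583 0.119 0.345] z%  [ -0.8   3.3 275.1]
placed px [292 128  66  93] z 38.8 [650.5 164.6] [60.  89.5] 0.572 
placed px [ 63 131  70  87] z 40.7 [755.5 -10.4] [36.7 89.4] 0.926 
rim px [578   0  62  35] z 33.5 [413.9 288.3] [21.8 55.9] -1.2 CUT
rim px [ 68 129  71  87] z 30.5 [753.   -8.4] [40.4 89. ] 0.916 
leather px [282 112  84 108] z 7.1 [651.2 164.1] [ 83.  113.2] 0.572 
leather px [300 139  51  14] z 7.2 [630.3 152.7] [13.2 50.8] -0.999 
leather px [300 165  50  24] z 7.1 [657.8 170.1] [24.8 51.4] -0.998 
t 17.5 now [651.  164.  199.3] yaw 2.142 q1,q6 [ 0.07 -2.07] open 0.995 F [-0.5 -0.5 -0.2] g 0.0 tilt [0.0069 0.0005]
8 rows of [21.008, 29.354, -0.303, 0.0, 0.0, 0.018] total [153.  244.6  -2.4] 0.142
```

View pics/w6c.png

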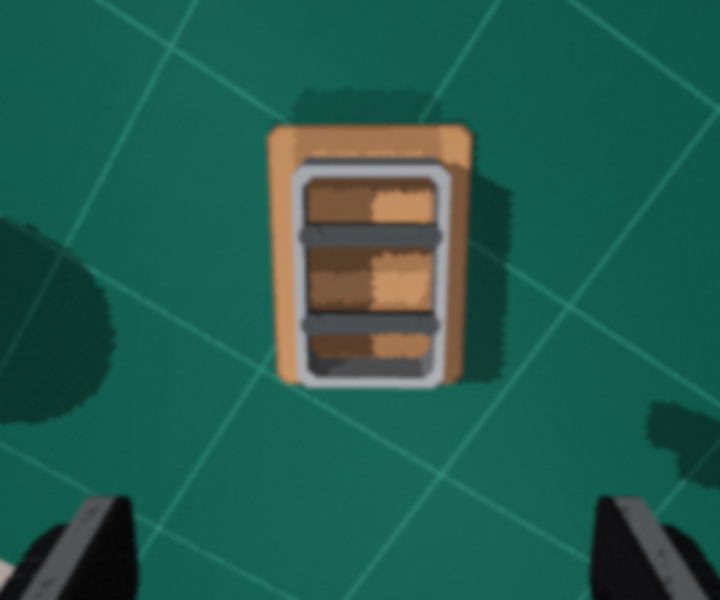

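Card die is centred: rim at crop (371,274) inside the leather at (370,255), about 0.7 mm off after parallax, yaw equal. Next the round die.

Emit:
jog_arm:
  series:
    - [[10,14,0,0,0,0.018,85],[20,29,0,0,0,0.018,85],[24,34,0,0,0,0.018,85],[24,34,0,0,0,0.018,85],[24,34,0,0,0,0.018,85],[24,34,0,0,0,0.018,85],[20,29,0,0,0,0.018,85],[12,17,0,0,0,0.018,85],[6,8,0,0,0,0,85],[0,0,0,0,0,0,85]]

```text
time_s: 18.5
eef_pos: [0.3919, 0.2886, 0.1945]
eef_rot: [-0.001, -0.213, 0.977, -0.0]
wrist_force: [0.0, -0.2, 0.0]
opening: 0.992
grasp_force: 0.0
```

```bash
python3 wr.py w7; python3 plan.py 390 287 200 2.0 1; python3 - <<'E'
import cv2; f=cv2.imread('pics/w7.png'); cv2.imwrite('pics/w7c.png',cv2.resize(f[60:310,170:470],None,fx=2.4,fy=2.4))
E
```

```text
cam [0.318 0.254 0.337] z%  [-1.00e-01  3.10e+00  2.67e+02]
placed px [549 302  91  33] z 40.6 [421.3 627.7] [42.2 90.7] -1.567 CUT
placed px [ 82 306  62  28] z 38.4 [624.9 149.5] [32.5 61.8] -1.015 
rim px [288 145  64  64] z 34.6 [389.8 285.7] [59.1 60.5] 0.429 
rim px [605 163  35 100] z 30.9 [303.7 568.9] [ 32.6 106.3] 0.724 CUT
rim px [533 295 107  41] z 29.9 [405.7 613.9] [ 50.1 115.4] -1.084 CUT
rim px [ 86 298  65  29] z 30.6 [607.9 150.6] [33.9 67.5] -1.461 
rim px [582 337  46  38] z 32.0 [443.2 659.5] [40.2 47.7] -0.052 
leather px [69 89 90 96] z 6.9 [444.8  88.4] [ 76.8 104.9] -0.315 
leather px [ 88 280  72  24] z 6.8 [610.8 138.5] [20.9 82.4] -0.954 
t 18.55 now [392.9 288.3 194.8] yaw 1.999 q1,q6 [ 0.39 -1.61] open 0.993 F [0.8 0.6 0.1] g 0.0 tilt [-0.0004 -0.0005]
1 rows of [3.212, 0.06, -5.227, 0.0, 0.0, -0.001] total [ 3.2  0.1 -5.2] -0.001
```

View pics/w7c.png

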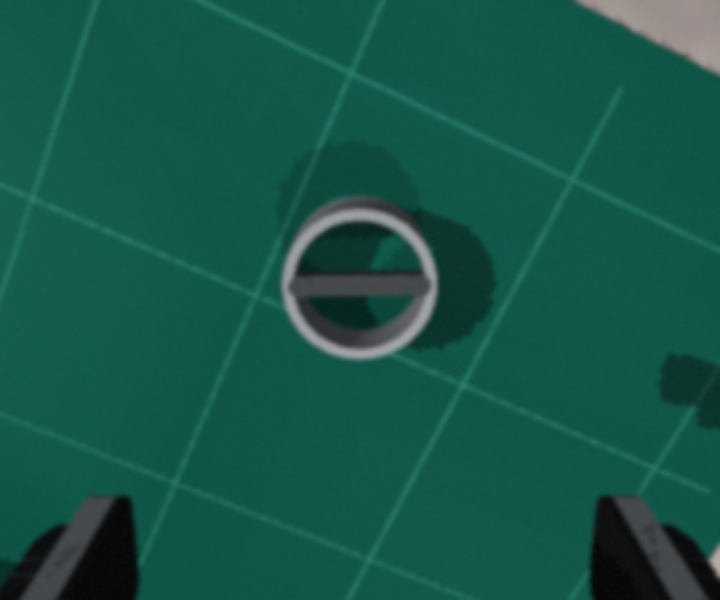

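Grey ring at crop (360,284) with its bar along the closing line; it is the round die, centre (389.8,285.8). Descend.

Emit:
jog_arm:
  series:
    - [[3.7,-1,30,0,0,0,85],[0,0,36,0,0,0,85],[0,0,36,0,0,0,85],[0,0,34,0,0,0,85],[0,0,22,0,0,0,85],[0,0,12,0,0,0,85],[0,0,6,0,0,0,85],[0,0,0,0,0,0,85],[0,0,0,0,0,0,85],[0,0,0,0,0,0,85]]

```text
time_s: 19.55
eef_pos: [0.3911, 0.2864, 0.0205]
eef_rot: [0.001, -0.212, 0.977, 0.0]
wrist_force: [-0.5, 0.9, -0.4]
opening: 0.995
grasp_force: 0.0
```

```bash
python3 plan.py 389.8 285.8 7 2.0 1
```

```text
t 19.55 now [391.1 286.4  20.5] yaw 1.998 q1,q6 [ 0.39 -1.61] open 0.995 F [-0.5  0.9 -0.4] g 0.0 tilt [0.0023 0.0009]
1 rows of [1.483, 0.022, 13.499, 0.0, 0.0, -0.002] total [ 1.5  0.  13.5] -0.002
```

Emit:
jog_arm:
  series:
    - [[1.2,0,5,0,0,0,85],[0,0,5,0,0,0,85],[0,0,2.5,0,0,0,85],[0,0,0,0,0,0,85],[0,0,0,0,0,0,40],[0,0,0,0,0,0,40],[0,0,0,0,0,0,40],[0,0,0,0,0,0,40],[0,0,0,0,0,0,40],[0,0,0,0,0,0,40]]

```text
time_s: 20.55
eef_pos: [0.3893, 0.2856, 0.0072]
eef_rot: [0.0, -0.212, 0.977, 0.0]
wrist_force: [-0.6, -0.4, 6.0]
opening: 0.687
grasp_force: 64.9
```

```bash
python3 grip.py; python3 plan.py 555 -77 230 2.0 10; python3 plan.py 555 -77 230 2.0 12
```

```text
rim z -27.2 front x by y: [(-20, np.float64(21.5)), (-10, np.float64(26.8)), (0, np.float64(28.0)), (10, np.float64(26.7)), (20, np.float64(21.5))]
t 20.6 now [389.4 285.6   7.2] yaw 1.998 q1,q6 [ 0.39 -1.61] open 0.689 F [-0.7  0.8  4.8] g 64.89301255205646 tilt [0.0008 0.0003]
10 rows of [-0.034, -39.867, -22.273, 0.0, 0.0, -0.0] total [  -0.7 -398.7 -222.7] -0.002
t 20.6 now [389.4 285.6   7.2] yaw 1.998 q1,q6 [ 0.39 -1.61] open 0.689 F [-0.7  0.8  4.8] g 64.89301255205646 tilt [0.0008 0.0003]
12 rows of [-0.028, -33.222, -18.561, 0.0, 0.0, -0.0] total [  -0.7 -398.7 -222.7] -0.002
```

Emit:
jog_arm:
  series:
    - [[0,0,-15,0,0,0,40],[0,0,-30,0,0,0,40],[0,0,-40,0,0,0,40],[0,-15,-40,0,0,0,40],[0,-30,-40,0,0,0,40],[0,-40,-35,0,0,0,40],[0,-40,-23,0,0,0,40],[0,-40,0,0,0,0,40],[0,-40,0,0,0,0,40],[0,-40,0,0,0,0,40]]

```text
time_s: 21.6
eef_pos: [0.4895, 0.0631, 0.2274]
eef_rot: [-0.0, -0.212, 0.977, 0.0]
wrist_force: [-0.4, 1.2, -1.4]
opening: 0.692
grasp_force: 65.2
```

Emit:
jog_arm:
  series:
    - [[0,-40,0,0,0,0,40],[0,-40,0,0,0,0,40],[0,-35,0,0,0,0,40],[0,-24,0,0,0,0,40],[0,-10,0,0,0,0,40],[0,-5,0,0,0,0,40],[0,0,0,0,0,0,40],[0,0,0,0,0,0,40],[0,0,0,0,0,0,40],[0,0,0,0,0,0,40]]

```text
time_s: 22.6
eef_pos: [0.5531, -0.0746, 0.2279]
eef_rot: [0.0, -0.213, 0.977, 0.0]
wrist_force: [1.0, -0.6, -1.0]
opening: 0.687
grasp_force: 65.1
```

```bash
python3 wr.py w8; python3 plan.py 479 -110.5 11 2.0 10
```

```text
cam [ 0.479 -0.109  0.371] z%  [  1.6   3.5 298.9]
placed px [  8 143  73  88] z 41.2 [ 681.4 -324.5] [43.7 93.6] 0.647 
placed px [443 290  53  28] z 38.5 [625.1 148.3] [33.9 60.4] -1.026 
rim px [ 18 141  72  88] z 31.4 [ 677.9 -318.3] [46.7 94.4] 0.584 
rim px [208 177  70  59] z 34.3 [ 623.3 -135. ] [54.5 84.4] -0.383 
leather px [278  45  81  86] z 7.1 [ 481.1 -111.5] [82.9 83. ] -0.613 
leather px [456  93  90  87] z 7.3 [444.8  87.9] [ 77.2 104.3] -0.295 
leather px [  0 161  59  70] z 51.6 [ 735.1 -379.5] [61.6 87.6] -0.56 CUT
leather px [424 267  68  31] z 7.2 [611.  139.1] [34.6 80.9] -0.783 
t 22.65 now [553.2 -74.8 227.9] yaw 1.999 q1,q6 [-0.35 -2.35] open 0.691 F [-0.3  0.2 -2.1] g 65.08526358520612 tilt [ 0.0002 -0.    ]
10 rows of [8.235, -0.162, 21.689, 0.0, 0.0, -0.0] total [ 82.3  -1.7 216.9] -0.001
```

Emit:
jog_arm:
  series:
    - [[15,-1,20,0,0,0,40],[26,-1,32,0,0,0,40],[20,-1,36,0,0,0,40],[12,0,36,0,0,0,40],[6,0,36,0,0,0,40],[3,0,24,0,0,0,40],[0.2,0,12,0,0,0,40],[0,0,6,0,0,0,40],[0,0,3,0,0,0,40],[0,0,0,0,0,0,40]]

```text
time_s: 23.65
eef_pos: [0.4807, -0.1126, 0.0235]
eef_rot: [0.001, -0.212, 0.977, -0.001]
wrist_force: [-0.2, -0.4, -1.4]
opening: 0.688
grasp_force: 65.1
```

Emit:
jog_arm:
  series:
    - [[0,0,4,0,0,0,40],[0,0,2,0,0,0,40],[0,0,0,0,0,0,40],[0,0,0,0,0,0,40],[0,0,0,0,0,0,40],[0,0,0,0,0,0,40],[0,0,0,0,0,0,40],[0,0,0,0,0,0,40],[0,0,0,0,0,0,40],[0,0,0,0,0,0,40]]

```text
time_s: 24.65
eef_pos: [0.4797, -0.1123, 0.0167]
eef_rot: [0.0, -0.212, 0.977, -0.0]
wrist_force: [-1.0, -0.3, -2.2]
opening: 0.688
grasp_force: 65.1
```

```bash
python3 plan.py 479.7 -111.8 11 2.0 1
```

```text
t 24.65 now [ 479.7 -112.3   16.7] yaw 1.998 q1,q6 [-0.47 -2.47] open 0.688 F [-1.  -0.3 -2.2] g 65.08739279117435 tilt [ 0. -0.]
1 rows of [-0.191, 0.494, 5.733, 0.0, 0.0, -0.002] total [-0.2  0.5  5.7] -0.002
```

Emit:
jog_arm:
  series:
    - [[0,0.5,2,0,0,0,40],[0,0,1.5,0,0,0,40],[0,0,1,0,0,0,40],[0,0,0.7,0,0,0,40],[0,0,0.4,0,0,0,40],[0,0,0.3,0,0,0,40],[0,0,0,0,0,0,40],[0,0,0,0,0,0,40],[0,0,0,0,0,0,40],[0,0,0,0,0,0,40]]

```text
time_s: 25.65
eef_pos: [0.4794, -0.1118, 0.0112]
eef_rot: [-0.0, -0.212, 0.977, 0.0]
wrist_force: [-3.2, 1.0, 5.6]
opening: 0.687
grasp_force: 66.0
```

Emit:
jog_arm:
  series:
    - [[0,0,0,0,0,0,70],[0,0,0,0,0,0,85],[0,0,0,0,0,0,85],[0,0,-5,0,0,0,85],[0,0,-20,0,0,0,85],[0,0,-40,0,0,0,85],[0,0,-45,0,0,0,85],[0,0,-45,0,0,0,85],[0,0,-30,0,0,0,85],[0,0,0,0,0,0,85]]

```text
time_s: 26.65
eef_pos: [0.4825, -0.1133, 0.2015]
eef_rot: [0.004, -0.212, 0.977, -0.003]
wrist_force: [0.2, -0.8, 0.1]
opening: 0.996
grasp_force: 0.0
```

```bash
python3 wr.py w9; python3 plan.py 622 -136 200 0.99
```

```text
cam [ 0.407 -0.147  0.344] z%  [  1.8   3.3 273.9]
placed px [173   0  54  71] z 39.0 [ 412.5 -254.7] [36.8 54.4] 0.526 CUT
placed px [294 147  64  62] z 38.8 [ 481.3 -111. ] [59.4 59.6] -1.142 
placed px [ 18 227  72  64] z 41.1 [ 675.1 -329.1] [16.5 84.7] 1.059 
rim px [ 26 221  73  65] z 31.2 [ 667.5 -324.6] [16.8 84.1] 1.039 
rim px [226 254  58  57] z 33.8 [ 619.4 -131.1] [60.6 71.7] 0.362 
rim px [  0 276  36  42] z 34.2 [ 748.3 -369.3] [23.6 60.9] -0.505 CUT
leather px [187  60  49  25] z 7.0 [ 443.1 -248.8] [13.4 46.3] -1.453 
leather px [285 130  79  72] z 7.0 [ 477.  -115.4] [71.5 80.8] -0.992 
leather px [302 156  49  17] z 7.1 [ 475.6 -113. ] [16.3 49.2] -1.085 
leather px [471 174  83  43] z 7.2 [423.7  80.4] [45.9 86.2] -1.063 
leather px [463 229  53  25] z 7.2 [484.4  86.5] [21.7 63.9] -1.44 
leather px [  0 245  68  67] z 51.2 [ 754.7 -379.5] [ 61.6 103.1] -0.547 CUT
t 26.7 now [ 481.1 -112.6  198.7] yaw 1.998 q1,q6 [-0.47 -2.47] open 0.994 F [-0.9  0.  -0.2] g 0.0 tilt [ 0.0053 -0.0027]
8 rows of [-18.415, -2.798, -0.061, 0.0, 0.0, 0.126] total [-118.6  -79.7   -0.5] 1.008
```

View pics/w9.png

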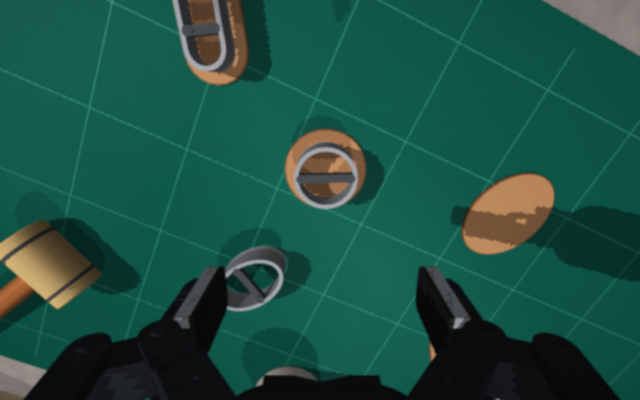

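Round die is centred on its blank: ring (326,177), about 0.6 mm off. The oval die is at (255,280), oval blank at (509,213). Next I hover over the oval die, and add an ellipse fit for yaw.

Emit:
jog_arm:
  series:
    - [[-18.4,-2.8,0,0,0,0.126,85],[-18.4,-2.8,0,0,0,0.126,85],[-18.4,-2.8,0,0,0,0.126,85],[-18.4,-2.8,0,0,0,0.126,85],[-18.4,-2.8,0,0,0,0.126,85],[-18.4,-2.8,0,0,0,0.126,85],[-18.4,-2.8,0,0,0,0.126,85],[-18.4,-2.8,0,0,0,0.126,85],[0,0,0,0,0,0,85],[0,0,0,0,0,0,85]]

```text
time_s: 27.7
eef_pos: [0.6192, -0.1348, 0.1939]
eef_rot: [-0.002, 0.285, 0.959, 0.0]
wrist_force: [-0.4, 0.5, -0.6]
opening: 0.997
grasp_force: 0.0
```

```bash
python3 - <<'E'
s=open('wr.py').read()
s=s.replace("            print(lab","            hl=cv2.convexHull((xy*1e3).astype(np.float32)); f=cv2.fitEllipse(hl); print('  ell',np.round(f[0],1),np.round(f[1],1),round(float(wrap(np.radians(f[2]+90))),3),end=' ')\n            print(lab")
open('wr.py','w').write(s)
E
python3 wr.py w10 | grep -v CUT; python3 plan.py 622 -136 200 0.99 1; sed "s/c=ctrl.camera('wrist'); n=sys.argv\[1\]; pickle.*/c=pickle.load(open('pics\/'+sys.argv[1]+'.pkl','rb'))/" wr.py > wr2.py; for f in w8 w7; do python3 wr2.py $f | grep leather; done;  sed -i "s/>.0367)/>1)/;s/<.0367/<.045/" wr2.py; python3 wr2.py scene0 | grep "(\|leather"| head -8
```

```text
cam [ 0.552 -0.09   0.337] z%  [2.000e-01 3.400e+00 2.664e+02]
  ell [773.7 -29. ] [83.7 88.9] -1.433 placed px [451 212  76  65] z 41.0 [749.4 -35.3] [33.7 87. ] -1.318 
  ell [ 624.5 -135.5] [53.5 83.2] -0.55 rim px [295 142  57  86] z 34.6 [ 624.2 -135.6] [52.9 82.9] -0.55 
  ell [769.4 -30.3] [85.6 87.2] -1.175 rim px [447 207  75  66] z 30.4 [745.2 -36.6] [36.4 85.8] -1.315 
  ell [ 481.7 -111.9] [81.5 82.2] 0.689 leather px [212  18  93  66] z 7.1 [ 494.3 -124.3] [46.  82.7] 0.783 
  ell [ 724.7 -256.5] [155.5 550.8] -1.571 leather px [  8  55 121  43] z 7.2 [ 415.6 -278.8] [ 30.7 107.6] 0.914 
t 27.75 now [ 619.1 -134.6  194.4] yaw 0.993 q1,q6 [-0.4  -1.39] open 0.995 F [-0.   0.5  0.8] g 0.0 tilt [-0.0027  0.0012]
1 rows of [-3.14, 0.429, -5.654, 0.0, 0.0, 0.003] total [-3.1  0.4 -5.7] 0.003
  ell [ 481.1 -111.5] [83.  83.2] -0.065 leather px [278  45  81  86] z 7.1 [ 481.1 -111.5] [82.9 83. ] -0.613 
  ell [445.   87.8] [ 77.2 104.7] -0.338 leather px [456  93  90  87] z 7.3 [444.8  87.9] [ 77.2 104.3] -0.295 
  ell [ 728.7 -372.6] [ 65.9 101.6] -0.506 leather px [  0 161  5
[... 602 characters left out ...]
202.6] -0.941 CUT
  ell [ 35.  671.8] [137.3 284.2] -1.381 leather px [348  20  58  46] z 40.0 [ 33.  674.4] [122.4 242.4] -1.461 
  ell [-336.  -52.] [101.6 246.8] -0.099 leather px [130  46  39  43] z -457.8 [-345.6  -47.1] [ 95.4 222.5] -0.18 
  ell [-336.5 -537.7] [149.2 247.1] -0.21 leather px [  0 104  38  54] z -417.6 [-338.3 -516.2] [112.6 235. ] -0.302 CUT
  ell [444.2  87.1] [ 77.7 106.5] -0.344 leather px [295 184  28  31] z 5.4 [444.1  87.8] [ 78.2 105.8] -0.203 
  ell [650.6 162.9] [109.5 139. ] 0.548 leather px [350 218  47  37] z 5.9 [649.5 163.4] [ 85.5 114.1] 0.572 
  ell [ 480.2 -112.3] [83.5 84. ] -0.695 leather px [243 230  30  27] z 5.6 [ 480.3 -112.6] [81.  82.5] -0.575
```

View pics/w10.png

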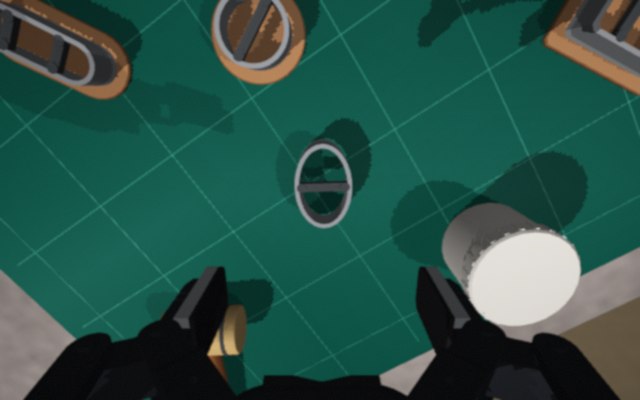

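Oval die at (324,185), clear of the tub (525,275): centre (624.3,-135.8), yaw -0.553. Oval blank is (444.5,87.8), yaw -0.337.

Emit:
jog_arm:
  series:
    - [[-4.8,1.4,30,0,0,-0.025,85],[0,0,36,0,0,0,85],[0,0,36,0,0,0,85],[0,0,34,0,0,0,85],[0,0,22,0,0,0,85],[0,0,12,0,0,0,85],[0,0,6,0,0,0,85],[0,0,0,0,0,0,85],[0,0,0,0,0,0,85],[0,0,0,0,0,0,85]]

```text
time_s: 28.75
eef_pos: [0.6262, -0.1372, 0.0215]
eef_rot: [0.001, 0.274, 0.962, -0.0]
wrist_force: [-0.9, 0.4, 0.0]
opening: 0.993
grasp_force: 0.0
```

```bash
python3 plan.py 624.2 -135.8 7 1.018 1
```

```text
t 28.75 now [ 626.2 -137.2   21.5] yaw 1.015 q1,q6 [-0.4  -1.42] open 0.993 F [-0.9  0.4  0. ] g 0.0 tilt [ 0.0025 -0.001 ]
1 rows of [2.472, 0.104, 14.457, 0.0, 0.0, -0.003] total [ 2.5  0.1 14.5] -0.003
```

Emit:
jog_arm:
  series:
    - [[1.9,0,5,0,0,-0.003,85],[0,0,5,0,0,0,85],[0,0,3,0,0,0,85],[0,0,0,0,0,0,85],[0,0,0,0,0,0,35],[0,0,0,0,0,0,35],[0,0,0,0,0,0,35],[0,0,0,0,0,0,35],[0,0,0,0,0,0,35],[0,0,0,0,0,0,35]]

```text
time_s: 29.75
eef_pos: [0.624, -0.136, 0.0073]
eef_rot: [0.0, 0.273, 0.962, -0.0]
wrist_force: [0.2, 0.5, 2.9]
opening: 0.617
grasp_force: 63.7
```

```bash
python3 grip.py; python3 plan.py 525 60 230 1.234 10
```

```text
rim z -27.3 front x by y: [(-20, np.float64(28.1)), (-10, np.float64(37.4)), (0, np.float64(39.4)), (10, np.float64(37.2)), (20, np.float64(27.7))]
t 29.8 now [ 623.9 -135.9    7.3] yaw 1.018 q1,q6 [-0.4  -1.42] open 0.616 F [ 0.5 -1.   3.7] g 63.74385606497526 tilt [ 0.0009 -0.0004]
10 rows of [17.518, 13.268, -22.288, 0.0, 0.0, -0.022] total [ 186.9  114.8 -222.9] -0.216
```

```bash
python3 plan.py 444.3 87.8 130 1.234 10
```

```text
t 29.8 now [ 623.9 -135.9    7.3] yaw 1.018 q1,q6 [-0.4  -1.42] open 0.616 F [ 0.5 -1.   3.7] g 63.74385606497526 tilt [ 0.0009 -0.0004]
10 rows of [26.015, 12.211, -12.296, 0.0, 0.0, -0.022] total [ 270.2   96.1 -123. ] -0.216
```

Emit:
jog_arm:
  series:
    - [[0,0,-15,0,0,0,35],[0,0,-30,0,0,0,35],[0,0,-40,0,0,0,35],[26,12.2,-38,0,0,-0.022,35],[26,12.2,0,0,0,-0.022,35],[26,12.2,0,0,0,-0.022,35],[26,12.2,0,0,0,-0.022,35],[26,12.2,0,0,0,-0.022,35],[26,12.2,0,0,0,-0.022,35],[26,12.2,0,0,0,-0.022,35]]

```text
time_s: 30.8
eef_pos: [0.5014, 0.0257, 0.1301]
eef_rot: [-0.0, 0.198, 0.98, 0.0]
wrist_force: [-0.6, 0.1, -2.5]
opening: 0.619
grasp_force: 63.5
```

Emit:
jog_arm:
  series:
    - [[26,12.2,0,0,0,-0.022,35],[26,12.2,0,0,0,-0.022,35],[26,12.2,10,0,0,-0.022,35],[0,0,25,0,0,0,35],[0,0,30,0,0,0,35],[0,0,20,0,0,0,35],[0,0,12,0,0,0,35],[0,0,5,0,0,0,35],[0,0,0,0,0,0,35],[0,0,0,0,0,0,35]]

```text
time_s: 31.8
eef_pos: [0.4445, 0.0873, 0.0287]
eef_rot: [0.001, 0.166, 0.986, 0.0]
wrist_force: [-0.2, -0.4, -2.7]
opening: 0.618
grasp_force: 63.4
```

```bash
python3 plan.py 444.4 87.8 11.2 1.234 1
```

```text
t 31.8 now [444.5  87.3  28.7] yaw 1.238 q1,q6 [-0.07 -1.31] open 0.618 F [-0.2 -0.4 -2.7] g 63.42556355986744 tilt [ 0.0014 -0.0001]
1 rows of [0.246, 0.426, 17.476, 0.0, 0.0, 0.004] total [ 0.2  0.4 17.5] 0.004
```

Emit:
jog_arm:
  series:
    - [[0,0.3,5,0,0,0.003,35],[0,0,4,0,0,0,35],[0,0,2,0,0,0,35],[0,0,1,0,0,0,35],[0,0,0,0,0,0,35],[0,0,0,0,0,0,35],[0,0,0,0,0,0,35],[0,0,0,0,0,0,35],[0,0,0,0,0,0,35],[0,0,0,0,0,0,35]]

```text
time_s: 32.8
eef_pos: [0.4438, 0.0877, 0.0159]
eef_rot: [0.0, 0.167, 0.986, 0.0]
wrist_force: [0.8, -0.7, -1.7]
opening: 0.617
grasp_force: 63.4
```

```bash
python3 plan.py 444.4 87.8 11.2 1.234 1
```

```text
t 32.8 now [443.8  87.7  15.9] yaw 1.235 q1,q6 [-0.07 -1.3 ] open 0.617 F [ 0.8 -0.7 -1.7] g 63.426115633919835 tilt [0.0001 0.    ]
1 rows of [-0.531, 0.282, 4.669, 0.0, 0.0, 0.001] total [-0.5  0.3  4.7] 0.001
```

Emit:
jog_arm:
  series:
    - [[-0.5,0.3,1.5,0,0,0,35],[0,0,1.2,0,0,0,35],[0,0,0.9,0,0,0,35],[0,0,0.6,0,0,0,35],[0,0,0.4,0,0,0,35],[0,0,0.3,0,0,0,35],[0,0,0,0,0,0,35],[0,0,0,0,0,0,35],[0,0,0,0,0,0,35],[0,0,0,0,0,0,35]]

```text
time_s: 33.8
eef_pos: [0.4442, 0.0878, 0.0112]
eef_rot: [-0.0, 0.167, 0.986, -0.0]
wrist_force: [-3.2, -0.1, 4.6]
opening: 0.62
grasp_force: 64.3
```

Emit:
jog_arm:
  series:
    - [[0,0,0,0,0,0,65],[0,0,0,0,0,0,80],[0,0,0,0,0,0,85],[0,0,-5,0,0,0,85],[0,0,-20,0,0,0,85],[0,0,-40,0,0,0,85],[0,0,-45,0,0,0,85],[0,0,-45,0,0,0,85],[0,0,-30,0,0,0,85],[0,0,0,0,0,0,85]]

```text
time_s: 34.8
eef_pos: [0.4476, 0.0877, 0.2014]
eef_rot: [0.005, 0.167, 0.986, 0.001]
wrist_force: [0.6, -0.2, -0.0]
opening: 0.995
grasp_force: 0.0
```

Emit:
jog_arm:
  series:
    - [[0,0,0,0,0,0,85],[0,0,0,0,0,0,85],[0,0,0,0,0,0,85],[0,0,0,0,0,0,85],[0,0,0,0,0,0,85],[0,0,0,0,0,0,85],[0,0,0,0,0,0,85],[0,0,0,0,0,0,85],[0,0,0,0,0,0,85],[0,0,0,0,0,0,85]]

```text
time_s: 35.8
eef_pos: [0.4444, 0.0878, 0.196]
eef_rot: [0.0, 0.167, 0.986, -0.0]
wrist_force: [-0.4, 0.8, 1.1]
opening: 0.996
grasp_force: 0.0
```

```bash
python3 wr.py w11 | grep -v CUT; python3 - <<'E'
from bench import ctrl
import cv2
c=ctrl.camera('scene')['frame']; w=cv2.imread('pics/w11.png')
a=cv2.resize(c[130:330,130:430],(600,400)); b=cv2.resize(w[60:310,170:470],(200,167))
a[:167,:200]=b; cv2.imwrite('pics/fin.png',a)
E
```

```text
cam [0.367 0.115 0.339] z%  [  1.6   3.2 268.5]
  ell [445.7  88.2] [53.6 82. ] -0.333 placed px [293 138  58  86] z 38.9 [445.4  88.3] [53.3 81.7] -0.336 
  ell [ 481.  -109.9] [59.6 61.8] -1.23 placed px [120 249  61  52] z 38.6 [ 480.7 -110.1] [59.  61.3] -1.122 
  ell [ 478.3 -104.7] [57.9 62.5] -1.033 rim px [132 243  53  44] z 30.5 [471.  -90.5] [30.1 57.9] 0.479 
  ell [443.4  87. ] [ 73.  102.7] -0.381 leather px [284 121  50  93] z 7.0 [429.1  71.5] [34.6 98.9] -0.681 
  ell [ 458.3 -116.9] [35.6 60. ] -1.307 leather px [126 226  42  30] z 6.9 [ 448. -119.] [15.  59.8] -1.354 
  ell [609.9 126.1] [38.6 85.8] -0.335 leather px [383 278  34  48] z 6.9 [617.6 123.5] [27.8 65.8] -0.585
```

View pics/fin.png

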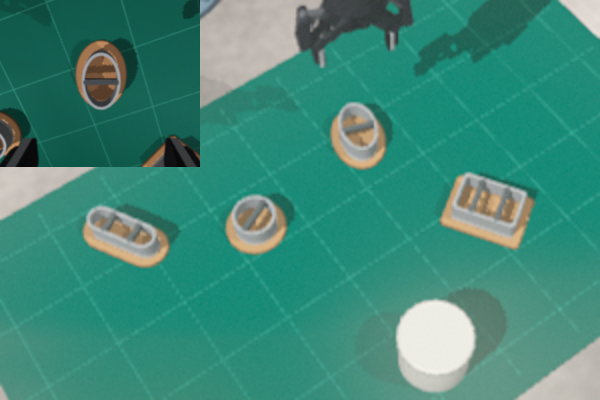

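The picture shows all four dies seated on their own leather: strap (123,237), round (256,224), oval (357,135), card (487,209). The tub is unmoved at (436,345). Every offset is about 1 mm or less with yaw equal, so I'm handing in.

```bash
python3 -c "
from bench import ctrl
print(ctrl.hand_in())"
```

```text
the job is handed in; nothing more can be done
None
```

All four dies are set on their matching leather pieces, each within about 1 mm of centre and turned to match. The tub and mallet were never touched. I handed the job in at about 36 s of the 99 s allowed; the hand-in returned no verdict.

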